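# Offer up a hinged control panel and hold it for the pin

## Task

The control panel is to be hung on the small fibreboard instrument box with a loose-pin hinge. First move the glue bottle, which stands in the panel's way just behind the box's hinge, and stand it wholly on the round cork trivet; then lift the panel out of its rack and, keeping it upright with its knobs facing away from the box, bring its knuckle gently down between the box's two knuckles until the holes line up so that a pin could be pushed straight through. Finish while holding it there, still and with the gripper alone carrying it; do not shift the box or disturb the other things on the table.

Things in the scene. Friction and masses are not known exactly. Their poses are not given: they have to be found in the camera images.
- box_hinge (a point): Middle of the box's hinge line: on the level axis of its two brass knuckles, half-way between them. x points out of the box (the side where the panel goes), y along the axis, z up. It is at rim height (80 mm), 12 mm outside the box's +x wall. Knuckles: tubes 16 mm outside, 10 mm hole, each 36 mm long, with a 36 mm gap between, open from above. The 6 mm pin is not in.
- panel_knuckle (a point): Centre of the panel's brass knuckle: tube 16 mm outside, 10 mm hole, 31 mm long. y lies along its hole, z up the panel, x from inner to outer (knob) face. Its axis is 12 mm below the middle of the panel's lower edge, in the plane of the inner face. When it coincides with box_hinge, axes parallel, the holes are in line and the panel's edge clears the box's knuckles by 4 mm.
- panel_mid (a point): Centre of the panel: fibreboard 9 mm thick (x), 240 mm wide (y), 150 mm tall (z), about 0.3 kg. z is up as it stands in the rack; x points to the teal outer face with the knobs. Inner face: hinge leaf along the lowest 32 mm. The upper 60 mm of both faces is bare: pinch the middle of the top edge from above. Knuckle centre is at (-4.5, 0, -87) mm from here.
- panel_knob (a point): Front face of the middle one of three black knobs (22 mm across, 18 mm deep) on the panel's outer face, 55 mm above its lower edge, the others 60 mm to either side.
- rack: Wooden rack fixed to the table: base 110 mm (x) by 210 mm (y) by 12 mm, origin under its centre. The panel stands upright in its groove (12.5 mm wide, along y), lower edge at 37 mm, top edge at 187 mm above the table, outer face to the rack's +x. The groove's cheeks end at 62 mm: lift straight up 30 mm or more to free it.
- bottle_mid (a point): Half-way up the axis of the glue bottle, 102 mm above its foot: white plastic, 56 mm across, 205 mm tall, about 0.3 kg, with an orange cap; z is its axis.
- bottle_cap (a point): Half-way up the bottle's orange cap, a cylinder 24 mm across and 36 mm tall at the very top (169 to 205 mm above the foot): the place to grip it from above.
- trivet_top (a point): Centre of the top face of the round cork trivet, 120 mm across and 8 mm thick, fixed flat on the table.
- box: Open fibreboard instrument box, loose on the table (1.4 kg), 150 mm (x) by 240 mm (y) by 80 mm high, 9 mm walls; origin at the centre of its underside, axes as box_hinge.
- panel: The control panel; origin at the middle of its lower edge, axes as panel_mid.
- bottle: The glue bottle; origin at the centre of its foot.
- trivet: The cork trivet; origin at the centre of its underside.
- mug: Bystander: blue mug, 80 mm across, 92 mm tall.
- notebook: Bystander: red notebook 150 by 210 by 12 mm.
- phone: Bystander: phone lying on the notebook.
- screwdriver: Bystander: screwdriver lying on the table.
- tray: Bystander: steel tray 90 by 150 by 18 mm with the 6 mm hinge pin in it.
- adapter: Bystander: black power adapter 62 by 130 by 36 mm.
- tape: Bystander: yellow tape measure 34 by 66 by 62 mm.

How it is judged:
On the way, in this order (a step that is already met when the one before it is completed fails the run):
1. The glue bottle stands wholly on the trivet, released, the panel still in its rack (horizontal distance between bottle_mid and trivet_top below 0.034 m and angle between bottle_mid's own z axis and vertical below 0.1 rad and contact force between bottle and trivet above 0.5 N and contact force between the fingers and bottle below 0.1 N and horizontal distance between panel_mid and rack below 0.02 m and z of panel_mid in the frame of rack below 0.125 m), for 0.2 s.
2. The panel is held with its knuckle in line between the box's knuckles (x of panel_knuckle in the frame of box_hinge between -0.0025 and 0.0025 m and y of panel_knuckle in the frame of box_hinge between -0.0032 and 0.0032 m and z of panel_knuckle in the frame of box_hinge between -0.0025 and 0.0025 m and angle between the y axis of panel_knuckle and the y axis of box_hinge, either way round below 0.05 rad and angle between panel_mid's own z axis and vertical below 0.1 rad and x of panel_knob in the frame of box_hinge above 0.01 m and contact force between the fingers and panel above 3 N and contact force between panel and box below 2 N), for 0.5 s.
At the end, for the whole second after the job is handed in: Panel gripped (over 3 N), still, upright within 0.1 rad, knobs away from the box; knuckle within 2.5 mm across and in height, 3.2 mm along, of the middle of the box hinge, axes within 0.05 rad; under 2 N on the box. Bottle upright, released, centre within 34 mm of the trivet's (all of step 2 and horizontal distance between bottle_mid and trivet_top below 0.034 m and angle between bottle_mid's own z axis and vertical below 0.1 rad and contact force between bottle and trivet above 0.5 N and contact force between the fingers and bottle below 0.1 N and linear speed of panel below 0.02 m/s and angular speed of panel below 0.15 rad/s); the arm keeps its last pose, push and grip.
It fails at once if the box is shifted more than 15 mm (distance of box_hinge from where it was at the start of the episode above 0.015 m).
It fails at once if the panel is forced against the box (over 25 N) (contact force between panel and box above 25 N).
It fails at once if the glue bottle is tipped over (angle between bottle_mid's own z axis and vertical above 0.6 rad).
It fails at once if another thing on the table is disturbed (moved over 25 mm) (distance of any of mug, notebook, phone, screwdriver, tray, adapter, tape from where it was at the start of the episode above 0.025 m).
It also fails if it takes over 64 s, if anything falls off the work surface, if the arm or the gripper's body presses on something with over 40 N, if the wrist force passes 120 N, or if a joint passes its speed limit or range.

## Robot

A 6-joint arm with a two-finger parallel gripper is mounted at the origin on the work surface. World frame = base frame: x ahead of the robot, y to its left, z up, the work surface at z = 0. Lengths are in m, angles in rad, forces in N, time in s.
With the tool pointing down it reaches from about 0.3 to 0.875 m from the base axis. Payload 6.4 kg.
Tool frame: the origin (TCP) lies between the finger pads; the fingertips stand 25 mm ahead of it and the grasp point (between the pads) lies 6 mm ahead of it; z points along the fingers, y is the line along which they close (so a half turn about z gives the same grasp; the last joint's range is limited). The gripper opens to 85 mm and grips with 20 to 120 N. Pads are 22 mm wide; open, the fingers measure 114 mm over their backs; the gripper's body (76 mm by 85 mm) begins 54 mm behind the grasp point. The pads swing forward as they close: fully open they stand 13 mm farther back than shut.
Start: joints at [1.044, 0.181, 1.607, -0, 1.354, -0.206], TCP at [0.181, 0.546, 0.256] pointing down, gripper open.
Joint ranges: [-2.99, 2.99], [-0.89, 2.07], [0.3, 2.58], [-1.14, 4.28], [0, 2.63], [-3.12, 3.12]. Speed limits (rad/s): [2.57, 2.57, 3.01, 3.14, 3.14, 3.14].

## Interface

Orientations are given as a unit quaternion [w, x, y, z].
In Python, from bench import ctrl gives the robot as it stands.
- The arm moves only by the tool servo_tool, never from a script. Its argument "series" is text: rows parted by semicolons, each of 7 numbers parted by spaces: the gripper command: -1 is fully open, 1 is shut, values between are in proportion, then the shift along the tool's x, y, z in m, then the turn, a rotation vector about the tool's x, y, z in degrees. A call has 1 to 12 rows; each row is the pose to reach, as a shift and turn from the pose commanded when the call began, along the tool's axes at that moment; what a row does not reach only later rows make up. A row lasts 1/12 s, in which the tool goes at most 41.7 mm and 7.16 degrees, less where a joint would pass 70% of its speed; a pose out of reach is approached as far as the arm can. A call with a gripper value outside its range is refused whole. The fingers move at their own pace and stop on an object; the grip force is fixed at half the most. Time passes only in rows, so rows that repeat a pose let the fingers close. It gives the time, the measured TCP pose, the force, the opening and the grip force at its end, in the units of the state.
- ctrl.get_obs(): the state, without advancing time (a new reading comes with each control period).
- ctrl.camera(name): name is "side" or "top"; returns a dict with "img" (420x560x3 uint8, red, green, blue), "z_map" (420x560 float32, m along the optical axis (not along the pixel's ray), 0 where there is no reading), "fovy" (degrees; the focal length in pixels is half the picture's height over the tangent of half this angle, whatever the lens; pixels are square), "cx", "cy" (the principal point, pixels), "extrinsics" (4x4, takes a point from camera to world coordinates). Camera axes: x right, y down, z forward; pixel columns grow to the right and rows downward; lengths in m; the calibration is good to about 2 mm. A picture is of the moment at which its call begins.
- ctrl.hand_in(): hands the job in; it is judged then, once.
The state is a dict: "time_s": time; "q": joint angles; "dq": joint speeds; "joint_efforts": joint torques, N m; "eef_pos": TCP position; "eef_rot": TCP orientation; "wrist_force": force on the tool from outside, world axes, zero at the start; "torque": the same for the moment, N m; "opening": opening from 0.0 (shut) to 1.0 (fully open); "grasp_force": force on a finger pad.
Only numpy, scipy, OpenCV 4.12 (cv2) and the standard library are available. Lean on these libraries where they do the work, as an engineer would, in place of code of your own. Each camera call takes 0.05 s, during which the arm holds its last target. There are 200 camera calls.

## Working session

There is one attempt and no reset: what is moved stays moved. The work goes in short steps, Python scripts to look and compute and a tool call to move; the robot and the scene stay as the last step left them, time stands still between calls to the robot, and variables do not carry over. Pictures are saved under pics/ and viewed, at most 10 in all, crops included, and the job is handed in when it is done.

Besides the shell and the picture viewer there is one more tool, called in YAML: its name, and indented under it one key for each argument. servo_tool: Moves the arm, as the interface text tells. Its arguments: {"type":"object","properties":{"series":{"type":"string"}},"required":["series"]}

```bash
ls; mkdir -p pics; cat > h.py <<'E'
import numpy as np, cv2
from bench import ctrl
def cam(n):
    c=ctrl.camera(n); c['f']=210/np.tan(np.radians(c['fovy'])/2); return c
def cloud(c):
    z=c['z_map'].astype(float); v,u=np.mgrid[:z.shape[0],:z.shape[1]]
    P=np.stack([(u-c['cx'])/c['f']*z,(v-c['cy'])/c['f']*z,z],-1)
    E=c['extrinsics']; W=P@E[:3,:3].T+E[:3,3]; W[z==0]=np.nan; return W
def save(c,n): cv2.imwrite(f'pics/{n}.png',c['img'][...,::-1])
E
python3 - <<'E'
from h import *
for n in('top','side'):
    c=cam(n); save(c,n+'0'); np.save(n+'0.npy',cloud(c)); print(n,c['extrinsics'].round(3).tolist(),c['f'],c['cx'],c['cy'])
print(ctrl.get_obs())
E
```

```text
pics
top [[-0.028, -0.997, 0.075, 0.418], [-0.999, 0.029, 0.018, -0.004], [-0.02, -0.075, -0.997, 1.354], [0.0, 0.0, 0.0, 1.0]] 429.9057313084798 277.5625965272554 206.1400932952053
side [[0.915, -0.198, 0.352, 0.007], [-0.404, -0.447, 0.798, -1.103], [-0.001, -0.872, -0.489, 0.815], [0.0, 0.0, 0.0, 1.0]] 518.738877249742 284.6510283262604 212.31964540907745
{'time_s': 0.1, 'q': array([ 1.04369442e+00,  1.81497582e-01,  1.60790800e+00,  2.25532062e-05,
        1.35380592e+00, -2.06308843e-01]), 'dq': array([ 0.00026089, -0.00254252,  0.00141853, -0.00080409,  0.00039396,
       -0.00090307]), 'joint_efforts': array([-7.07115523e-04, -4.45877552e+01, -3.52239954e+01, -4.08430878e-04,
        4.10974404e-03, -3.05802428e-05]), 'eef_pos': array([0.18105428, 0.54526687, 0.25545688]), 'eef_rot': array([-3.00490279e-04,  1.59712012e-01,  9.87163319e-01, -7.51660155e-04]), 'wrist_force': array([ 0.20009226, -0.50442374,  1.04128311]), 'torque': array([0.0005178 , 0.02649332, 0.0011315 ]), 'grasp_force': 0.0, 'opening': 0.9984158665474516}
```

View pics/top0.png

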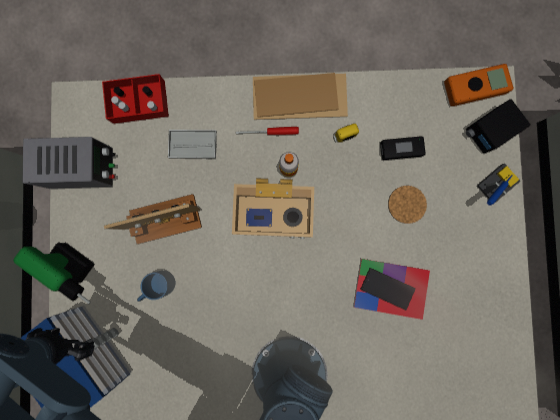

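View pics/side0.png

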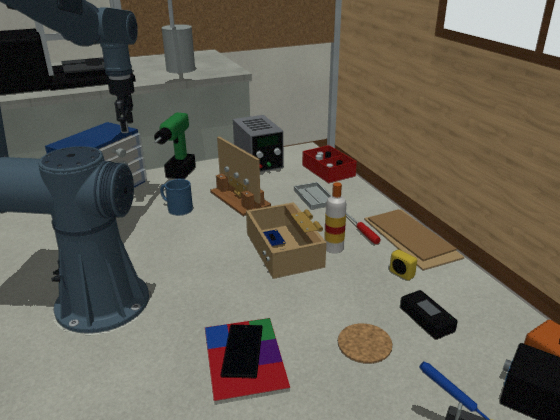

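The top view shows the box at (274,211) with its hinge on the upper (+x) side at (274,187), and the bottle at (288,162). The trivet is at (407,204) and the rack with the panel at (155,217). The side view agrees.

```bash
python3 - <<'E'
from h import *
W=np.load('top0.npy'); im=cv2.imread('pics/top0.png')
a=im[165:255,95:215]; b=im[140:245,225:325]
a=cv2.resize(a,None,fx=4,fy=4,interpolation=2); b=cv2.resize(b,None,fx=3.9,fy=3.9,interpolation=2)
s=cv2.imread('pics/side0.png'); d=cv2.resize(s[130:220,200:350],None,fx=4,fy=4,interpolation=2)
h=max(a.shape[0],b.shape[0])
pad=lambda x:cv2.copyMakeBorder(x,0,h-x.shape[0],0,0,0)
o=np.hstack([pad(a),pad(b)]); o=cv2.resize(o,(800,int(o.shape[0]*800/o.shape[1])))
cv2.imwrite('pics/crop1.png',o); print(o.shape)
def reg(v0,v1,u0,u1,lo,hi,W=W):
    P=W[v0:v1,u0:u1].reshape(-1,3); P=P[(P[:,2]>lo)&(P[:,2]<hi)]
    r=cv2.minAreaRect((P[:,:2]*1000).astype(np.float32)); return len(P),P.mean(0).round(4),r,np.percentile(P[:,2],[5,50,95]).round(4)
print('paneltop',reg(185,250,95,215,.175,.2))
print('boxrim',reg(175,245,225,325,.07,.079+.006))
print('cap',reg(140,180,270,310,.19,.22))
print('bottle',reg(140,180,270,310,.05,.22))
print('trivet',reg(180,230,380,435,.0055,.02))
print('table',reg(250,330,180,240,-.02,.02))
E
```

```text
(377, 800, 3)
paneltop (344, array([0.4895, 0.3765, 0.1856]), ((489.97943115234375, 377.0871276855469), (10.394851684570312, 239.1151885986328), 12.794248580932617), array([0.1786, 0.186 , 0.1899]))
boxrim (1499, array([0.5299, 0.0333, 0.0794]), ((519.0868530273438, 33.11170196533203), (240.24940490722656, 182.95899963378906), 86.29650115966797), array([0.0751, 0.0795, 0.0835]))
cap (60, array([ 0.6349, -0.0166,  0.2039]), ((635.0528564453125, -16.306602478027344), (18.964988708496094, 21.38397216796875), 88.39473724365234), array([0.1994, 0.2039, 0.2071]))
bottle (396, array([ 0.6269, -0.0159,  0.1497]), ((628.960693359375, -16.477489471435547), (67.4187240600586, 55.710994720458984), 3.12958025932312), array([0.0725, 0.1572, 0.2053]))
trivet (861, array([ 0.5144, -0.3829,  0.0084]), ((514.6651611328125, -382.79571533203125), (158.5532989501953, 161.2315673828125), 84.90123748779297), array([0.0058, 0.0081, 0.0121]))
table (4774, array([ 0.2659,  0.2404, -0.001 ]), ((265.98968505859375, 241.4532470703125), (188.0604705810547, 246.32603454589844), 88.7949447631836), array([-0.0058, -0.001 ,  0.0035]))
```

View pics/crop1.png

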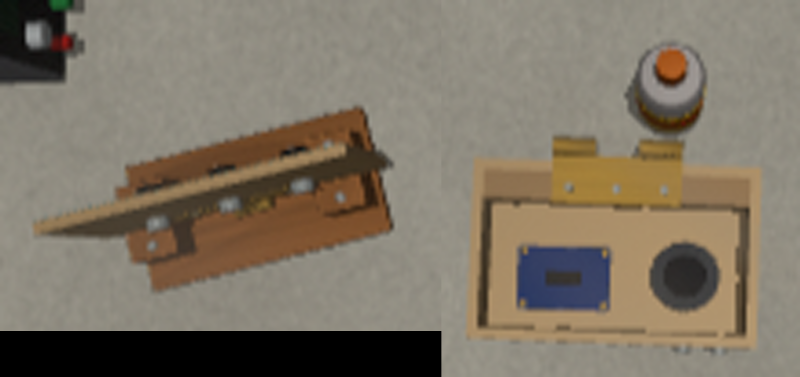

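The crop shows the panel's knobs on the rack's upper (+x) side and brass on the lower side. The box hinge gap is near (617,150) in the crop.

```bash
cat >> h.py <<'E'
from scipy.spatial.transform import Rotation as R
def go(p,yaw,pos=None,yaw_now=None):
    """shift (tool axes) and turn to put TCP at p with tool y-axis at angle yaw deg, tool down"""
    o=ctrl.get_obs(); q=o['eef_rot']; Rm=R.from_quat(np.r_[q[1:],q[0]])
    y=np.radians(yaw); Y=np.array([np.cos(y),np.sin(y),0]); Z=np.array([0,0,-1.]); X=np.cross(Y,Z)
    T=R.from_matrix(np.stack([X,Y,Z],1)); A=Rm.inv()
    print('shift',A.apply(np.array(p)-o['eef_pos']).round(4),'turn',np.degrees((A*T).as_rotvec()).round(2),'t',o['time_s'])
def axes(): 
    q=ctrl.get_obs()['eef_rot']; return R.from_quat(np.r_[q[1:],q[0]]).as_matrix()
E
python3 - <<'E'
from h import *
go([.635,-.0165,.29],12.8); print(axes().round(3).tolist())
W=np.load('top0.npy'); im=cv2.imread('pics/top0.png')
hsv=cv2.cvtColor(im,cv2.COLOR_BGR2HSV)
# brass knuckles
S=slice(170,250),slice(228,320)
P=W[S].reshape(-1,3); H=hsv[S].reshape(-1,3)
g=(P[:,2]>.06)&(P[:,2]<.1)&(P[:,0]>.575)&(P[:,0]<.64)&(H[:,1]>120)
print('samples of brass'); Q=P[g]; print(len(Q),np.percentile(Q[:,0],[1,5,50,95,99]),np.percentile(Q[:,1],[1,5,50,95,99]))
# rim without knuckles: y away from centre
g=(P[:,2]>.068)&(P[:,2]<.09)&(abs(P[:,1]-.033)>.06)
print(g.sum(),cv2.minAreaRect((P[g,:2]*1000).astype(np.float32)))
E
```

```text
shift [-0.6079 -0.39   -0.0341] turn [-9.000e-02  3.000e-02  5.882e+01] t 0.1
[[-0.949, 0.315, -0.001], [0.315, 0.949, -0.001], [0.0, -0.002, -1.0]]
samples of brass
229 [0.5754242  0.57603592 0.58500708 0.61213259 0.61863526] [-0.03466636 -0.02300282  0.02489229  0.07830349  0.08149937]
822 ((525.6459350585938, 32.649253845214844), (240.22030639648438, 195.88076782226562), 86.2402114868164)
```

servo_tool:
  series: "-1 -0.05 -0.03 -0.034 0 0 6; -1 -0.608 -0.39 -0.034 0 0 58.8; -1 -0.608 -0.39 -0.034 0 0 58.8; -1 -0.608 -0.39 -0.034 0 0 58.8; -1 -0.608 -0.39 -0.034 0 0 58.8; -1 -0.608 -0.39 -0.034 0 0 58.8; -1 -0.608 -0.39 -0.034 0 0 58.8; -1 -0.608 -0.39 -0.034 0 0 58.8; -1 -0.608 -0.39 -0.034 0 0 58.8; -1 -0.608 -0.39 -0.034 0 0 58.8; -1 -0.608 -0.39 -0.034 0 0 58.8; -1 -0.608 -0.39 -0.034 0 0 58.8"

```text
time_s: 1.1
eef_pos: [0.4929, 0.1596, 0.2858]
eef_rot: [-0.0, 0.624, 0.782, -0.0]
wrist_force: [0.6, 1.2, -0.3]
opening: 1.0
grasp_force: 0.0
```

```bash
python3 -c "
from h import *
go([.635,-.0165,.27],12.8)"
```

```text
shift [-0.2032  0.0995  0.0157] turn [-0.02 -0.01  0.  ] t 1.1
```

servo_tool:
  series: "-1 -0.2 0.099 0.015 0 0 0; -1 -0.2 0.099 0.015 0 0 0; -1 -0.2 0.099 0.015 0 0 0; -1 -0.2 0.099 0.015 0 0 0; -1 -0.2 0.099 0.015 0 0 0; -1 -0.2 0.099 0.015 0 0 0; -1 -0.2 0.099 0.015 0 0 0; -1 -0.2 0.099 0.015 0 0 0"

```text
time_s: 1.77
eef_pos: [0.6329, -0.0122, 0.2698]
eef_rot: [-0.001, 0.624, 0.781, -0.0]
wrist_force: [0.1, 0.7, 0.4]
opening: 1.004
grasp_force: 0.0
```

```bash
python3 -c "
from h import *
go([.635,-.0165,.197],12.8)
c=cam('side');save(c,'s1');i=cv2.imread('pics/s1.png');cv2.imwrite('pics/s1c.png',cv2.resize(i[100:270,230:430],None,fx=3.5,fy=3.5))"
```

```text
shift [-0.0047  0.0013  0.0728] turn [-0.11 -0.07 -0.08] t 1.7667
```

View pics/s1c.png

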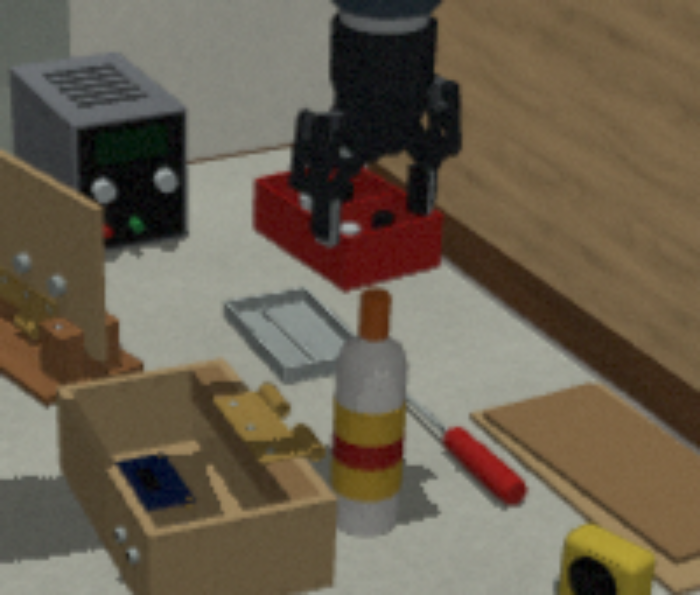

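The fingers straddle the orange cap, which is at (376,313) in the crop. Now descending and gripping.

servo_tool:
  series: "-1 -0.004 0.001 0.03 0 0 0; -1 -0.004 0.001 0.055 0 0 0; -1 -0.004 0.001 0.073 0 0 0; -1 -0.004 0.001 0.073 0 0 0; -1 -0.004 0.001 0.073 0 0 0; 1 -0.004 0.001 0.073 0 0 0; 1 -0.004 0.001 0.073 0 0 0; 1 -0.004 0.001 0.073 0 0 0; 1 -0.004 0.001 0.073 0 0 0; 1 -0.004 0.001 0.073 0 0 0; 1 -0.004 0.001 0.073 0 0 0; 1 -0.004 0.001 0.073 0 0 0"

```text
time_s: 2.82
eef_pos: [0.6354, -0.0154, 0.199]
eef_rot: [0.001, 0.624, 0.782, 0.0]
wrist_force: [-1.3, 0.1, 6.1]
opening: 0.267
grasp_force: 59.2
```

```bash
python3 -c "
from h import *
o=ctrl.get_obs();print(o['opening'],o['grasp_force'],o['eef_pos'])
c=cam('top');W=cloud(c);save(c,'t2')
i=cv2.imread('pics/t2.png');h=cv2.cvtColor(i,cv2.COLOR_BGR2HSV)
P=W[175:235,375:440].reshape(-1,3);H=h[175:235,375:440].reshape(-1,3)
g=H[:,1]>90;print('trivet',g.sum(),cv2.minEnclosingCircle((P[g,:2]*1000).astype(np.float32)),P[g].mean(0),np.median(P[g],0))
go([P[g,0].mean(),P[g,1].mean(),.25],12.8)
"
```

```text
0.2666587798782682 59.21550750732422 [ 0.63542154 -0.01541876  0.19897688]
trivet 1125 ((514.4100341796875, -384.3040466308594), 60.06351089477539) [nan nan nan] [nan nan nan]
shift [nan nan nan] turn [0.07 0.04 0.01] t 2.8667
```

servo_tool:
  series: "1 0 0 -0.02 0 0 0; 1 0 0 -0.045 0 0 0; 1 -0.02 -0.01 -0.05 0 0 0; 1 -0.05 -0.03 -0.05 0 0 0; 1 -0.08 -0.05 -0.05 0 0 0; 1 -0.11 -0.07 -0.05 0 0 0; 1 -0.14 -0.085 -0.05 0 0 0; 1 -0.17 -0.1 -0.05 0 0 0; 1 -0.2 -0.12 -0.05 0 0 0; 1 -0.23 -0.14 -0.05 0 0 0; 1 -0.26 -0.156 -0.05 0 0 0; 1 -0.285 -0.171 -0.05 0 0 0"

```text
time_s: 3.87
eef_pos: [0.53, -0.333, 0.2467]
eef_rot: [-0.001, 0.624, 0.781, -0.0]
wrist_force: [0.2, -0.2, -3.3]
opening: 0.26
grasp_force: 59.4
```

```bash
python3 -c "
from h import *
go([.5144,-.384,.21],12.8)"
```

```text
shift [-0.0464 -0.0265  0.0367] turn [-0.07 -0.07 -0.04] t 3.8667
```

servo_tool:
  series: "1 -0.02 -0.012 0 0 0 0; 1 -0.035 -0.02 0.01 0 0 0; 1 -0.045 -0.026 0.02 0 0 0; 1 -0.045 -0.026 0.028 0 0 0; 1 -0.045 -0.026 0.028 0 0 0; 1 -0.045 -0.026 0.028 0 0 0"

```text
time_s: 4.37
eef_pos: [0.516, -0.3787, 0.218]
eef_rot: [-0.002, 0.623, 0.782, 0.001]
wrist_force: [0.5, 1.2, -2.6]
opening: 0.262
grasp_force: 59.3
```

```bash
python3 -c "
from h import *
go([.5144,-.384,.207],12.8)"
```

```text
shift [-0.0049 -0.0028  0.011 ] turn [-0.08 -0.21  0.08] t 4.3667
```

servo_tool:
  series: "1 -0.005 -0.003 0.004 0 0 0; 1 -0.005 -0.003 0.008 0 0 0; 1 -0.005 -0.003 0.01 0 0 0; 1 -0.005 -0.003 0.011 0 0 0; 1 -0.005 -0.003 0.012 0 0 0; 1 -0.005 -0.003 0.012 0 0 0; -1 -0.005 -0.003 0.011 0 0 0; -1 -0.005 -0.003 0.011 0 0 0; -1 -0.005 -0.003 0.011 0 0 0; -1 -0.005 -0.003 0.011 0 0 0; -1 -0.005 -0.003 0.011 0 0 0; -1 -0.005 -0.003 0.011 0 0 0"

```text
time_s: 5.37
eef_pos: [0.5143, -0.3863, 0.2092]
eef_rot: [0.0, 0.624, 0.782, -0.0]
wrist_force: [-0.1, 0.3, -0.0]
opening: 0.998
grasp_force: 0.0
```

servo_tool:
  series: "-1 0 0 -0.02 0 0 0; -1 0 0 -0.05 0 0 0; -1 0 0 -0.09 0 0 0; -1 0.04 0.01 -0.1 0 0 0; -1 0.08 0.02 -0.1 0 0 0; -1 0.12 0.025 -0.1 0 0 0; -1 0.16 0.03 -0.1 0 0 0; -1 0.16 0.03 -0.1 0 0 0; -1 0.16 0.03 -0.1 0 0 0"

```text
time_s: 6.12
eef_pos: [0.5081, -0.2215, 0.3096]
eef_rot: [0.001, 0.622, 0.783, 0.0]
wrist_force: [-0.4, -1.3, -0.0]
opening: 0.997
grasp_force: 0.0
```

```bash
python3 -c "
from h import *
c=cam('top');save(c,'t3');W=cloud(c);s=cam('side');save(s,'s3')
P=W[170:240,370:445].reshape(-1,3);g=(P[:,2]>.19)&(P[:,2]<.22);print(g.sum(),P[g].mean(0))
go([.4895,.377,.30],12.8)
A=cv2.imread('pics/s3.png')[160:380,190:560];cv2.imwrite('pics/s3c.png',cv2.resize(A,None,fx=2.1,fy=2.1))
"
```

```text
0 [nan nan nan]
shift [0.5901 0.1152 0.0088] turn [0.02 0.06 0.04] t 6.2167<string>:4: RuntimeWarning: Mean of empty slice.
  ret = um.true_divide(
```

View pics/s3c.png

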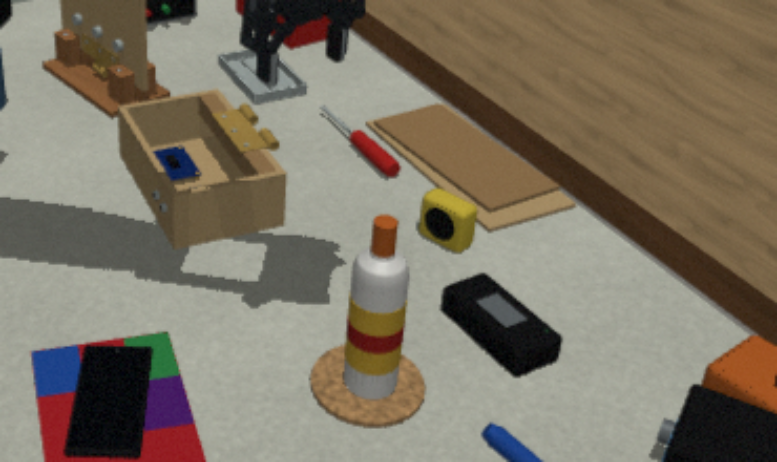

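The bottle stands upright and near the middle of the trivet, with its foot at (372,385) in the crop on a trivet centred at (367,385).

servo_tool:
  series: "-1 0.59 0.115 0.009 0 0 0; -1 0.59 0.115 0.009 0 0 0; -1 0.59 0.115 0.009 0 0 0; -1 0.59 0.115 0.009 0 0 0; -1 0.59 0.115 0.009 0 0 0; -1 0.59 0.115 0.009 0 0 0; -1 0.59 0.115 0.009 0 0 0; -1 0.59 0.115 0.009 0 0 0; -1 0.59 0.115 0.009 0 0 0; -1 0.59 0.115 0.009 0 0 0; -1 0.59 0.115 0.009 0 0 0; -1 0.59 0.115 0.009 0 0 0"

```text
time_s: 7.22
eef_pos: [0.4934, 0.2772, 0.3013]
eef_rot: [0.0, 0.625, 0.781, 0.0]
wrist_force: [0.7, 0.2, 0.1]
opening: 1.003
grasp_force: 0.0
```

```bash
cat >> h.py <<'E'
def box(W,im):
    """hinge pose from rim: robust fit of the rim's outer faces"""
    P=W[150:260,210:340].reshape(-1,3); P=P[(P[:,2]>.07)&(P[:,2]<.088)]
    return P
E
python3 -c "
from h import *
go([.49,.377,.25],12.8)
# bottle & panel from top cloud t3-like new shot
c=cam('top');W=cloud(c);np.save('t4.npy',W);save(c,'t4')
P=W[170:240,370:445].reshape(-1,3);g=(P[:,2]>.17)&(P[:,2]<.22);print('bottle',g.sum(),P[g].mean(0))
W0=np.load('top0.npy');P=W0[185:250,95:215].reshape(-1,3);P=P[(P[:,2]>.18)&(P[:,2]<.195)]
d,_,cen,_=*[0]*3,0
q=P[:,:2]; m=q.mean(0);u=np.linalg.svd(q-m)[2][0];t=(q-m)@u;n=np.array([-u[1],u[0]]);print(m,np.degrees(np.arctan2(u[1],u[0])),t.min(),t.max(),np.percentile((q-m)@n,[2,98]))
# box: rim end walls
h=cv2.cvtColor(cv2.imread('pics/t4.png'),cv2.COLOR_BGR2HSV)
P=W[150:260,210:340].reshape(-1,3);H=h[150:260,210:340].reshape(-1,3)
a=np.radians(-3.75);e=np.array([np.cos(a),np.sin(a)]);f=np.array([-e[1],e[0]])
g=(P[:,2]>.072)&(P[:,2]<.088);X=P[g,:2]@e;Y=P[g,:2]@f
print(np.histogram(X,bins=np.arange(X.min()-.001,X.max()+.004,.004)));print(Y.min(),Y.max())
"
```

```text
shift [0.0981 0.0187 0.0513] turn [ 0.02  0.02 -0.1 ] t 7.2167
bottle 147 [ 0.51359055 -0.38270156  0.1945064 ]
[0.48962521 0.37718041] 102.922905144402 -0.11972198580444113 0.11939459080824921 [-0.0049953   0.00448061]
(array([ 82, 108,  59,  10,   8,   6,  11,   9,   7,  12,   9,   7,  13,
         6,   6,  12,   6,   9,  12,   7,   8,  10,   8,   8,  10,   8,
         9,  12,   8,  95, 104, 107, 107, 105, 105, 110, 103,  91,  51,
        27,  23,  26,  11]), array([0.42329196, 0.42729196, 0.43129196, 0.43529196, 0.43929196,
       0.44329196, 0.44729196, 0.45129196, 0.45529196, 0.45929196,
       0.46329196, 0.46729196, 0.47129196, 0.47529196, 0.47929196,
       0.48329196, 0.48729196, 0.49129196, 0.49529196, 0.49929196,
       0.50329196, 0.50729196, 0.51129196, 0.51529196, 0.51929196,
       0.52329196, 0.52729196, 0.53129196, 0.53529196, 0.53929196,
       0.54329196, 0.54729196, 0.55129196, 0.55529196, 0.55929196,
       0.56329196, 0.56729196, 0.57129196, 0.57529196, 0.57929196,
       0.58329196, 0.58729196, 0.59129196, 0.59529196]))
-0.05315438942750698 0.18725809987321404
```

servo_tool:
  series: "-1 0.04 0.008 0.01 0 0 0; -1 0.08 0.016 0.03 0 0 0; -1 0.098 0.019 0.051 0 0 0; -1 0.098 0.019 0.051 0 0 0; -1 0.098 0.019 0.051 0 0 0"

```text
time_s: 7.68
eef_pos: [0.4892, 0.3756, 0.248]
eef_rot: [-0.001, 0.623, 0.782, -0.002]
wrist_force: [-0.6, -0.4, -0.3]
opening: 0.998
grasp_force: 0.0
```

```bash
python3 -c "
from h import *
go([.4896,.3772,.163],12.9)"
```

```text
shift [0.0016 0.0011 0.085 ] turn [-0.23  0.08 -0.04] t 7.6833
```

servo_tool:
  series: "-1 0 0 0.03 0 0 0; -1 0 0 0.06 0 0 0; -1 0 0 0.085 0 0 0; -1 0 0 0.085 0 0 0; -1 0 0 0.085 0 0 0; -1 0 0 0.085 0 0 0"

```text
time_s: 8.18
eef_pos: [0.4912, 0.3755, 0.168]
eef_rot: [0.001, 0.624, 0.781, 0.001]
wrist_force: [0.6, 0.0, 0.1]
opening: 0.998
grasp_force: 0.0
```

```bash
python3 -c "
from h import *
go([.4896,.3772,.163],12.9)"
```

```text
shift [ 0.002  -0.0012  0.005 ] turn [ 0.19 -0.03 -0.17] t 8.1833
```

servo_tool:
  series: "-1 0.002 -0.001 0.004 0 0 0; -1 0.002 -0.001 0.004 0 0 0; 1 0.002 -0.001 0.004 0 0 0; 1 0.002 -0.001 0.004 0 0 0; 1 0.002 -0.001 0.004 0 0 0; 1 0.002 -0.001 0.004 0 0 0; 1 0.002 -0.001 0.004 0 0 0; 1 0.002 -0.001 0.004 0 0 0; 1 0.002 -0.001 0.004 0 0 0; 1 0.002 -0.001 0.004 0 0 0; 1 0.002 -0.001 0.004 0 0 0; 1 0.002 -0.001 0.004 0 0 0"

```text
time_s: 9.18
eef_pos: [0.4879, 0.3777, 0.1616]
eef_rot: [0.0, 0.624, 0.782, 0.0]
wrist_force: [0.6, 0.6, 0.4]
opening: 0.097
grasp_force: 58.9
```

servo_tool:
  series: "1 0 0 -0.01 0 0 0; 1 0 0 -0.02 0 0 0; 1 0 0 -0.035 0 0 0; 1 0 0 -0.05 0 0 0; 1 0 0 -0.07 0 0 0; 1 0 0 -0.09 0 0 0; 1 0 0 -0.09 0 0 0; 1 0 0 -0.09 0 0 0; 1 0 0 -0.09 0 0 0"

```text
time_s: 9.93
eef_pos: [0.4871, 0.3773, 0.2505]
eef_rot: [-0.0, 0.624, 0.782, -0.001]
wrist_force: [0.5, -0.1, -3.6]
opening: 0.097
grasp_force: 59.3
```

```bash
python3 -c "
from h import *
for i in range(3):print(ctrl.get_obs()['eef_pos'])
c=cam('side');save(c,'s5');W=cloud(c);np.save('s5.npy',W)
A=cv2.imread('pics/s5.png')[90:270,190:400];cv2.imwrite('pics/s5c.png',cv2.resize(A,None,fx=3.3,fy=3.3,interpolation=2))
c=cam('top');W=cloud(c);np.save('t5.npy',W);save(c,'t5')
for i in range(2):print(ctrl.get_obs()['eef_pos'])
"
```

```text
[0.48710468 0.37730643 0.25049089]
[0.48710468 0.37730643 0.25049089]
[0.48710468 0.37730643 0.25049089]
[0.48684881 0.3771289  0.24959143]
[0.48684881 0.3771289  0.24959143]
```

View pics/s5c.png

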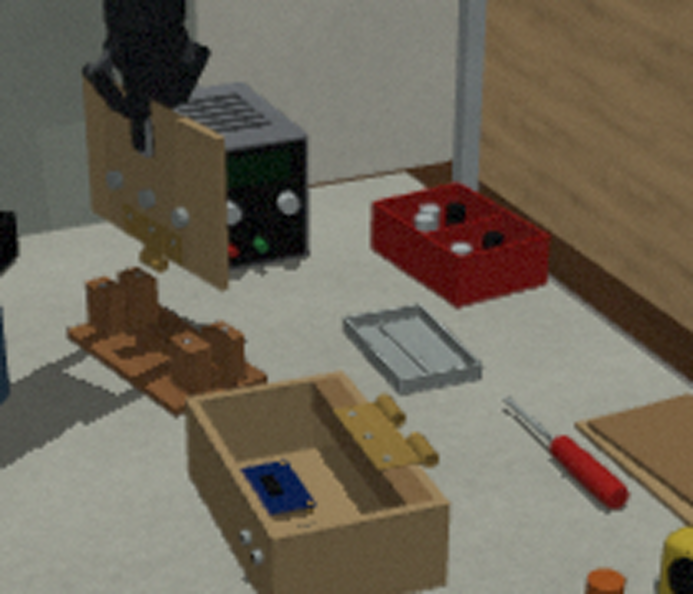

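The panel is held upright and clear of the rack, with its knuckle at (153,255) in the crop. The box knuckles are at (388,408) and (423,448). Now carrying it above the hinge.

```bash
python3 -c "
from h import *
go([.594,.029,.275],-3.75)
W=np.load('t5.npy')
P=W[150:260,210:340];z=P[...,2]
# edge-midpoint fits: columns -> x limits of rim; rows -> y limits
for z0 in (.065,.06):
  m=(z>z0)&(z<.095)
  C=[];D=[]
  for j in range(P.shape[1]):
    r=np.where(m[:,j])[0]
    if len(r)>4:
      p=P[r[0],j];q=P[r[-1],j]; C.append([(p[0]+q[0])/2,(p[1]+q[1])/2,p[0]-q[0]])
  for i in range(P.shape[0]):
    r=np.where(m[i])[0]
    if len(r)>4:
      p=P[i,r[0]];q=P[i,r[-1]]; D.append([(p[0]+q[0])/2,(p[1]+q[1])/2,p[1]-q[1]])
  C=np.array(C);D=np.array(D);
  C1=C[(abs(C[:,2]-.15)<.006)];D1=D[abs(D[:,2]-.24)<.008]
  s=np.polyfit(C1[:,1],C1[:,0],1);t=np.polyfit(D1[:,0],D1[:,1],1)
  print(len(C1),len(D1),np.degrees(np.arctan(s[0])),np.degrees(np.arctan(t[0])),C1[:,2].mean(),D1[:,2].mean())
  A=np.array([[1,-s[0]],[-t[0],1]]);print('centre',np.linalg.solve(A,[s[1],t[1]]))
"
```

```text
shift [-0.3632  0.0272 -0.0252] turn [-0.18  0.07 16.57] t 10.0333
55 48 3.6371574253822327 -3.838314474565245 0.14778530980807625 0.23696614876308977
centre [0.50317692 0.0340178 ]
55 48 3.6371574253822327 -3.838314474565245 0.14778530980807625 0.23696614876308977
centre [0.50317692 0.0340178 ]
```

servo_tool:
  series: "1 -0.02 0.001 -0.02 0 0 0; 1 -0.05 0.004 -0.025 0 0 2; 1 -0.08 0.006 -0.025 0 0 4; 1 -0.11 0.008 -0.025 0 0 6; 1 -0.14 0.01 -0.025 0 0 8; 1 -0.17 0.012 -0.025 0 0 10; 1 -0.2 0.014 -0.025 0 0 12; 1 -0.23 0.016 -0.025 0 0 14; 1 -0.26 0.018 -0.025 0 0 16; 1 -0.285 0.021 -0.025 0 0 16.6; 1 -0.305 0.023 -0.025 0 0 16.6; 1 -0.32 0.025 -0.025 0 0 16.6"

```text
time_s: 11.03
eef_pos: [0.583, 0.0691, 0.275]
eef_rot: [-0.001, 0.731, 0.683, -0.001]
wrist_force: [-0.6, -0.5, -3.0]
opening: 0.098
grasp_force: 59.3
```

servo_tool:
  series: "1 -0.015 0.003 0 0 0 0; 1 -0.03 0.005 0 0 0 0; 1 -0.04 0.01 0 0 0 0; 1 -0.04 0.01 0 0 0 0; 1 -0.04 0.01 0 0 0 0; 1 -0.04 0.01 0 0 0 0"

```text
time_s: 11.53
eef_pos: [0.5903, 0.0314, 0.2761]
eef_rot: [-0.0, 0.73, 0.684, -0.0]
wrist_force: [1.0, 0.1, -4.1]
opening: 0.099
grasp_force: 59.3
```

```bash
python3 -c "
from h import *
go([.5945,.0285,.265],-3.75);print(ctrl.get_obs()['eef_pos'])"
```

```text
shift [-0.0027  0.0044  0.0111] turn [-0.04 -0.04 -0.  ] t 11.5333
[0.59033683 0.03142638 0.2761171 ]
```

servo_tool:
  series: "1 -0.003 0.004 0.01 0 0 0; 1 -0.003 0.004 0.02 0 0 0; 1 -0.003 0.004 0.021 0 0 0; 1 -0.003 0.004 0.021 0 0 0; 1 -0.003 0.004 0.021 0 0 0; 1 -0.003 0.004 0.021 0 0 0"

```text
time_s: 12.03
eef_pos: [0.5944, 0.0275, 0.2557]
eef_rot: [0.0, 0.73, 0.683, 0.0]
wrist_force: [0.8, -0.3, -3.9]
opening: 0.101
grasp_force: 59.2
```

```bash
python3 -c "
from h import *
E=[];I=[]
for n in range(6):
  c=cam('side');E.append(cloud(c));I.append(c['img'].astype(float));
t=cam('top');T=cloud(t)
print(ctrl.get_obs()['eef_pos'],ctrl.get_obs()['time_s'])
c['img']=np.mean(I,0).astype(np.uint8);save(c,'s6');save(t,'t6');np.save('s6.npy',np.nanmedian(E,0));np.save('t6.npy',T)
A=cv2.imread('pics/s6.png')[110:260,250:400];cv2.imwrite('pics/s6c.png',cv2.resize(A,None,fx=4,fy=4,interpolation=2))
"
```

```text
[0.59439755 0.02728963 0.25570762] 12.3833<string>:8: RuntimeWarning: All-NaN slice encountered
```

View pics/s6c.png

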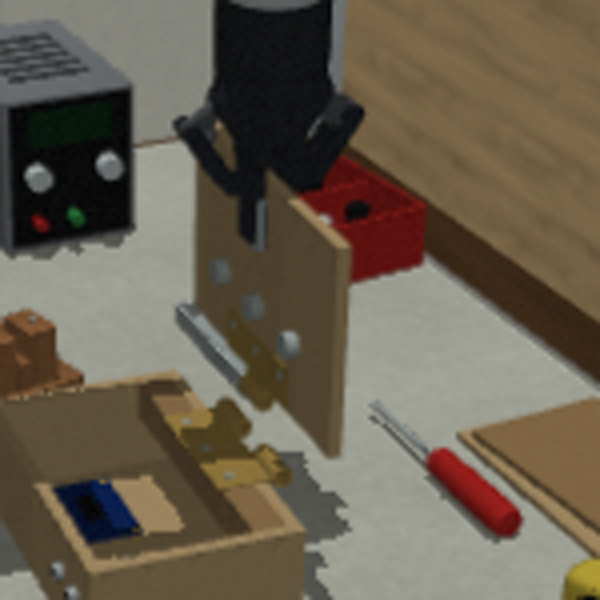

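The panel hangs upright over the hinge, with its knuckle at (263,385) in the crop and the box knuckles at (232,418) and (272,465). The gap between the box knuckles is just below it.

```bash
cat > m.py <<'E'
from h import *
import sys
def loc(W):
    a=np.radians(-3.75);c,s=np.cos(a),np.sin(a); D=W-[.5032,.0340,0]
    return np.stack([D[...,0]*c+D[...,1]*s,-D[...,0]*s+D[...,1]*c,D[...,2]],-1)*1000
def fit(P,ax,it=8,thr=4):
    """robust plane: coord ax as linear in the other two; returns coeffs about means"""
    o=[i for i in range(3) if i!=ax]; k=np.ones(len(P),bool)
    for _ in range(it):
        m=P[k].mean(0); A=np.c_[P[:,o]-m[o],np.ones(len(P))]
        b=np.linalg.lstsq(A[k],P[k,ax],rcond=None)[0]; r=P[:,ax]-A@b; k=abs(r-np.median(r[k]))<thr
    return b.round(4),m.round(1),int(k.sum()),r[k].std().round(2)
def sel(L,x,y,z): 
    P=L.reshape(-1,3); g=np.ones(len(P),bool)
    for i,r in enumerate((x,y,z)): g&=(P[:,i]>r[0])&(P[:,i]<r[1])
    return P[g]
E
python3 - <<'E'
from m import *
L=loc(np.load('s6.npy')); T=loc(np.load('t6.npy'))
zc=(np.array([118,276]))  # panel lower/top now
print('panel inner',fit(sel(L,(78,96),(-112,-60),(140,270)),0))
print('panel inner all',fit(sel(L,(78,96),(-112,112),(175,270)),0))
print('panel end',fit(sel(L,(88,95),(-135,-105),(140,260)),1))
print('box +x inner wall',fit(sel(L,(55,75),(-100,100),(25,72)),0))
print('box -y wall',fit(sel(L,(-65,65),(-135,-110),(15,70)),1))
print('rim -y/-x z',np.median(sel(L,(-60,60),(-118,-113),(70,90))[:,2]),'rim +x',np.median(sel(L,(67,74),(-110,-70),(70,90))[:,2]),'top cam',np.median(sel(T,(-60,60),(-118,-113),(70,90))[:,2]),np.median(sel(T,(67,74),(-110,-70),(70,90))[:,2]))
P=sel(L,(78,100),(-130,-100),(100,300)); print('panel z lim',np.percentile(P[:,2],[0,1,99,100]))
P=sel(T,(75,110),(-150,150),(210,245)); print('top: panel top',len(P),P.mean(0) if len(P) else 0,np.percentile(P,[1,99],0))
P=P[abs(P[:,0]-np.median(P[:,0]))<7]; 
print('yaw top',np.polyfit(P[:,1],P[:,0],1))
E
```

```text
panel inner (array([-3.60000e-03, -3.40000e-03,  8.89462e+01]), array([ 88.9, -86.9, 206.5]), 384, np.float64(0.6))
panel inner all (array([ 9.00000e-04, -3.70000e-03,  8.89279e+01]), array([ 88.9, -18.4, 220.1]), 855, np.float64(0.74))
panel end (array([-4.572000e-01,  2.000000e-04, -1.217851e+02]), array([  91.1, -121.8,  201.2]), 134, np.float64(1.59))
box +x inner wall (array([0., 0., 0.]), array([nan, nan, nan]), 0, np.float64(nan))
box -y wall (array([ 3.000000e-04,  4.000000e-03, -1.222663e+02]), array([  -0.9, -122.3,   42.9]), 801, np.float64(1.04))
rim -y/-x z 79.5410984209664 rim +x 79.63357570590105 top cam 78.65561395310804 79.28601252446133
panel z lim [131.24708511 133.45638783 281.2991014  281.7726392 ]
top: panel top 85 [ 87.8500296  -30.6939364  227.38944984] [[  87.14579808 -118.56091541  210.59459674]
 [  88.35669284   84.82329665  244.23833838]]
yaw top [-4.12346521e-06  8.78499030e+01]m.py:10: RuntimeWarning: Mean of empty slice.
  m=P[k].mean(0); A=np.c_[P[:,o]-m[o],np.ones(len(P))]
  ret = um.true_divide(
  return _methods._mean(a, axis=axis, dtype=dtype,
  ret = ret.dtype.type(ret / rcount)
  ret = _var(a, axis=axis, dtype=dtype, out=out, ddof=ddof,
  arrmean = um.true_divide(arrmean, div, out=arrmean,
  ret = ret.dtype.type(ret / rcount)
```

```bash
python3 - <<'E'
from m import *
L=loc(np.load('s6.npy')); T=loc(np.load('t6.npy'))
print('box -x wall',fit(sel(L,(-85,-65),(-110,110),(15,70)),0))
for y0,y1 in((-118,-70),(-50,-20),(-18,18),(20,50),(60,110)):
    P=sel(L,(55,105),(y0,y1),(66,96)); print('hinge side',y0,len(P),np.percentile(P[:,0],[1,50,99]).round(1))
    P=sel(T,(55,105),(y0,y1),(66,96)); print('   top',y0,len(P),np.percentile(P[:,0],[1,50,99]).round(1) if len(P) else 0)
P=sel(T,(75,110),(-150,150),(262,295)); 
for y in((-125,-40),(40,125)):
    Q=P[(P[:,1]>y[0])&(P[:,1]<y[1])]; print(len(Q),Q.mean(0),np.percentile(Q,[0,100],0).round(1))
# side: end-face columns. panel outline at various rows: y of last inner-plane pixel
P=sel(L,(75,105),(-135,-95),(150,255)); print(np.histogram(P[:,1],bins=np.arange(-130,-99,2)))
Q=sel(L,(-60,60),(-135,-95),(76,90)); print(np.histogram(Q[:,1],bins=np.arange(-130,-99,2)))
# brass panel knuckle cloud
im=cv2.cvtColor(cv2.imread('pics/s6.png'),cv2.COLOR_BGR2HSV)
g=(L[...,2]>92)&(L[...,2]<118)&(L[...,0]>70)&(L[...,0]<110)&(abs(L[...,1])<40)
K=L[g];print('knuckle',len(K),K.mean(0).round(1),np.percentile(K,[2,98],0).round(1)); v,u=np.where(g);print(u.min(),u.max(),v.min(),v.max())
E
```

```text
box -x wall (array([ 2.30000e-03, -3.20000e-03, -7.45191e+01]), array([-74.5,  -4.1,  43.3]), 370, np.float64(0.56))
hinge side -118 75 [55.2 65.5 74.7]
   top -118 101 [55.1 64.2 72.9]
hinge side -50 82 [55.4 75.4 92. ]
   top -50 48 [55.2 77.5 94.1]
hinge side -18 66 [56.5 69.6 93.3]
   top -18 32 [56.8 67.7 78.6]
hinge side 20 81 [55.3 77.4 93.2]
   top 20 114 [55.3 74.1 91.4]
hinge side 60 58 [55.8 65.  74.9]
   top 60 79 [55.9 63.8 73. ]
111 [ 91.24635824 -91.21777031 278.56690019] [[  87.1 -120.2  264.2]
 [  97.2  -61.8  287.8]]
69 [ 91.30862162  71.69771759 278.15653993] [[ 87.2  41.7 264.2]
 [ 97.5 118.9 285.9]]
(array([ 0,  0, 10, 89, 36, 16, 11, 13,  9, 12, 16, 12, 12, 12, 12]), array([-130, -128, -126, -124, -122, -120, -118, -116, -114, -112, -110,
       -108, -106, -104, -102, -100]))
(array([ 0,  0,  1, 36, 29, 25, 19, 16, 11,  3,  2,  3,  2,  5,  2]), array([-130, -128, -126, -124, -122, -120, -118, -116, -114, -112, -110,
       -108, -106, -104, -102, -100]))
knuckle 14 [ 87.8 -12.8 115.4] [[ 81.6 -20.4 113.3]
 [ 94.4   6.2 117.7]]
310 317 208 212
```

servo_tool:
  series: "1 0 -0.0013 0.005 0 0 0; 1 0 -0.0013 0.01 0 0 0; 1 0 -0.0013 0.015 0 0 0; 1 0 -0.0013 0.02 0 0 0; 1 0 -0.0013 0.024 0 0 0; 1 0 -0.0013 0.028 0 0 0; 1 0 -0.0013 0.031 0 0 0; 1 0 -0.0013 0.033 0 0 0; 1 0 -0.0013 0.035 0 0 0; 1 0 -0.0013 0.036 0 0 0; 1 0 -0.0013 0.036 0 0 0; 1 0 -0.0013 0.036 0 0 0"

```text
time_s: 13.38
eef_pos: [0.5931, 0.0274, 0.2196]
eef_rot: [0.0, 0.73, 0.683, 0.0]
wrist_force: [0.4, -0.2, -2.8]
opening: 0.097
grasp_force: 59.4
```

```bash
cat > look.py <<'E'
from m import *
tag=sys.argv[1]; S=[];I=[];T=[];Z=[]
for n in range(10):
    c=cam('side');S.append(cloud(c));I.append(c['img'].astype(float));Z.append(ctrl.get_obs()['eef_pos'])
    if n%2: t=cam('top');T.append(cloud(t))
print('tcp',np.mean(Z,0),np.std(Z,0),ctrl.get_obs()['wrist_force'],ctrl.get_obs()['time_s'])
c['img']=np.mean(I,0).astype(np.uint8);save(c,'s'+tag)
import warnings;warnings.simplefilter('ignore')
L=loc(np.nanmedian(S,0));T=loc(np.nanmedian(T,0)); np.save(tag+'.npy',np.stack([L,T]))
bx=fit(sel(L,(-85,-65),(-110,110),(15,70)),0);pi=fit(sel(L,(78,96),(-112,-50),(100,235)),0)
by=fit(sel(L,(-65,65),(-135,-110),(15,70)),1)
print('box -x',bx);print('panel in',pi);print('box -y',by)
P=sel(L,(70,105),(-135,-100),(100,240));print('panel end hist',np.histogram(P[:,1],bins=np.arange(-128,-109,2))[0])
Q=sel(L,(-60,60),(-135,-100),(74,92));print('rim end hist',np.histogram(Q[:,1],bins=np.arange(-128,-109,2))[0],'rim z',np.median(Q[:,2]))
P=sel(L,(75,110),(-121,-100),(84,260)); print('side panel zlim',np.percentile(P[:,2],[0,1,99,100]).round(1))
P=sel(T,(75,110),(-125,125),(225,260));P=P[abs(P[:,1])>45];print('top panel edge',len(P),np.percentile(P[:,0],[0,2,50,98,100]).round(1),'z',np.percentile(P[:,2],[50,75,95]).round(1),'y',P[:,1].min(),P[:,1].max())
A=cv2.imread(f'pics/s{tag}.png')[150:250,270:370];cv2.imwrite(f'pics/s{tag}c.png',cv2.resize(A,None,fx=6,fy=6,interpolation=2))
E
python3 look.py 7
```

```text
tcp [0.59307913 0.02740075 0.21960464] [5.92970861e-05 1.32143574e-05 1.11664928e-04] [ 1.04937842 -0.15522503 -2.90536946] 14.1333
box -x (array([ 2.40000e-03, -1.00000e-04, -7.44999e+01]), array([-74.5,  -4.7,  43.4]), 367, np.float64(0.51))
panel in (array([-2.20000e-03, -1.30000e-03,  8.75379e+01]), array([ 87.5, -82.1, 169.5]), 446, np.float64(0.53))
box -y (array([-1.900000e-03, -7.000000e-04, -1.222674e+02]), array([  -1.2, -122.3,   42.5]), 800, np.float64(0.81))
panel end hist [  0  12 122  37  22  11  13  22  13]
rim end hist [ 0  1 57 42 23 14 22  8  1] rim z 79.39154001617
side panel zlim [ 95.4  96.9 245.3 245.4]
top panel edge 159 [86.1 86.2 89.2 95.2 95.7] z [243.9 244.7 245.8] y -120.49911716906026 119.17892603756164
```

View pics/s7c.png

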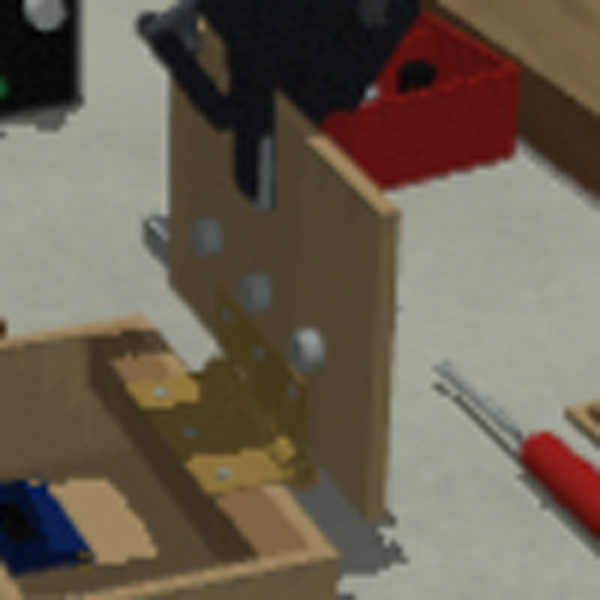

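The panel's knuckle is now between the box's knuckles, around (285,455) in the crop. By measurement x and y are within about 0.7 mm, and the knuckle is still about 3.2 mm high.

servo_tool:
  series: "1 0.0003 0.0002 0.001 0 0 0; 1 0.0003 0.0002 0.002 0 0 0; 1 0.0003 0.0002 0.003 0 0 0; 1 0.0003 0.0002 0.0032 0 0 0; 1 0.0003 0.0002 0.0032 0 0 0; 1 0.0003 0.0002 0.0032 0 0 0; 1 0.0003 0.0002 0.0032 0 0 0; 1 0.0003 0.0002 0.0032 0 0 0; 1 0.0003 0.0002 0.0032 0 0 0; 1 0.0003 0.0002 0.0032 0 0 0; 1 0.0003 0.0002 0.0032 0 0 0; 1 0.0003 0.0002 0.0032 0 0 0"

```text
time_s: 15.13
eef_pos: [0.5932, 0.0277, 0.2163]
eef_rot: [-0.0, 0.73, 0.683, -0.0]
wrist_force: [1.2, -0.6, -3.1]
opening: 0.095
grasp_force: 59.4
```

```bash
python3 look.py 8; python3 - <<'E'
from m import *
a=np.load('7.npy')[1];b=np.load('8.npy')[1]; 
for q in(a,b):
    P=sel(q,(-60,60),(-118,-113),(70,90));Q=sel(q,(87,98),(-118,118),(225,260));Q=Q[abs(Q[:,1])>45]; h=Q[Q[:,0]>89.5]; print('rim',np.median(P[:,2]),'panel top z',np.median(h[:,2]),len(h))
E
```

```text
tcp [0.59324042 0.02768737 0.21627938] [1.13098110e-05 6.40816993e-06 1.06458079e-05] [ 0.54306695  0.13943836 -3.53825473] 15.8833
box -x (array([ 2.00000e-03, -1.90000e-03, -7.45224e+01]), array([-74.5,  -3.9,  43. ]), 370, np.float64(0.56))
panel in (array([-3.50000e-03, -8.00000e-04,  8.76362e+01]), array([ 87.6, -81.9, 169.8]), 447, np.float64(0.55))
box -y (array([-1.000000e-04,  1.100000e-03, -1.222822e+02]), array([  -1. , -122.3,   42.7]), 803, np.float64(0.84))
panel end hist [  0   3 109  55  23  13  20  16  11]
rim end hist [ 0  0 66 38 16 21 15 11  1] rim z 79.18988295152849
side panel zlim [ 91.9  94.1 241.4 241.9]
top panel edge 156 [86.2 86.3 89.7 95.8 96.4] z [240.6 241.6 242.6] y -119.98536021236598 119.33205600099399
rim 79.26653065867328 panel top z 244.30220497379995 67
rim 79.10881219080879 panel top z 240.84129507400297 78
```

View pics/s8c.png

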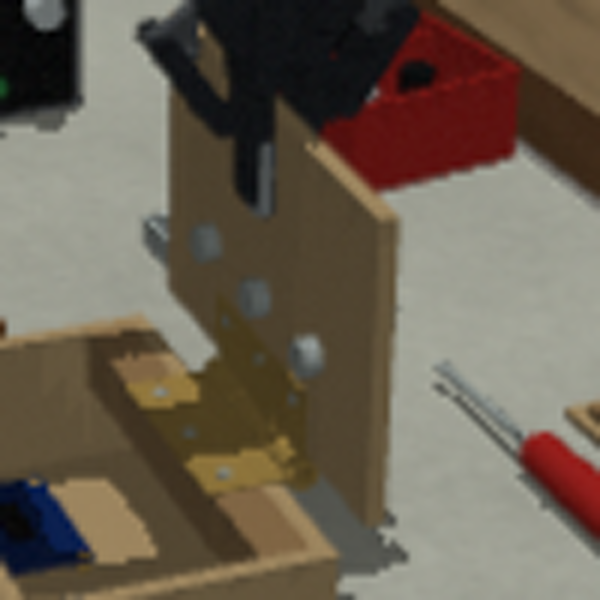

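The crop shows the knuckles in line around (290,460), and both cameras put every offset within about 0.7 mm. Handing in.

```bash
python3 -c "
from bench import ctrl
print(ctrl.hand_in())"
```

```text
the job is handed in; nothing more can be done
None
```

I handed the job in with the bottle standing on the trivet and the gripper holding the panel's knuckle in line between the box's knuckles, about 0.7 mm or less off by my camera measurements; no verdict came back.

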